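# Seat the box in the gluing jig and snap the toggle clamp over

### The arm

A 6-joint arm with a two-finger parallel gripper is mounted at the origin on a cart in front of the work surface, level with it; the furniture and walls round the work are solid. World frame = base frame: x ahead of the robot, y to its left, z up, the work surface at z = 0. Lengths are in mm, angles in rad, forces in N, time in s.
With the tool pointing down it reaches from about 275 to 850 mm from the base axis. Payload 19 kg.
Tool frame: the origin (TCP) lies on the centre line of the jaws, within the pads' length; the fingertips stand 19 mm ahead of it and the grasp point (between the pads) is the TCP; z points along the fingers, y is the line along which they close (so a half turn about z gives the same grasp; the last joint's range is limited). The gripper opens to 85 mm and grips with 20 to 120 N. Pads are 22 mm wide; open, the fingers measure 114 mm over their backs; the gripper's body (76 mm by 85 mm) begins 54 mm behind the grasp point. The pads swing forward as they close: fully open they stand 13 mm farther back than shut.
Start: joints at [-1.312, 0.15, 1.437, -0, 1.554, -0.134], TCP at [220.069, -531.189, 250.267] pointing down, gripper open.
Joint ranges: [-2.8, 2.8], [-0.68, 2.1], [0.12, 2.68], [-1.39, 4.53], [0.16, 2.79], [-2.81, 2.81]. Speed limits (rad/s): [1.89, 1.89, 2.22, 3.01, 3.01, 3.01].

### API

Orientations are given as a 3x3 rotation matrix whose columns are the frame's x, y, z axes.
In Python, from station import bot, viewer, workorder gives the robot as it stands.
- The arm moves only by the shell command python3 -m jog 'ROWS' [FORCE]. ROWS is a JSON object of lists of equal length, an entry for each row: "grip": the opening, from 0 (shut) to 1 (fully open); "dp": the shift along the tool's x, y, z in mm, a list of three; "yaw": the turn about the tool's z in degrees. A call has 1 to 12 rows; each row is the pose to reach, as a shift and turn from the pose commanded when the call began, along the tool's axes at that moment; what a row does not reach only later rows make up. A row lasts 1/8 s, in which the tool goes at most 62.5 mm and 10.7 degrees, less where a joint would pass 70% of its speed; a pose out of reach is approached as far as the arm can. A call with a gripper value outside its range is refused whole. The fingers move at their own pace and stop on an object; FORCE is the grip in N (left out, the last holds). Time passes only in rows, so rows that repeat a pose let the fingers close. It gives the time, the measured TCP pose, the force, the opening and the grip force at its end, in the units of the state.
- bot.get_state(): the state, without advancing time (a new reading comes with each control period).
- viewer.read_camera(name): name is "scene" or "top"; returns the picture (384x512x3 uint8, red, green, blue); there is no depth.
- viewer.camera_model(name): a dict with "fx", "fy", "cx", "cy" (pixels), "origin" and "attitude" of the camera in the world. Camera axes: x right, y down, z forward; pixel columns grow to the right and rows downward; lengths in mm; the calibration is good to about 2 mm. A picture is of the moment at which its call begins. camera_model takes no time and is no camera call.
- workorder.sign_off(): hands the job in; it is judged then, once.
The state is a dict: "t": time; "qpos": joint angles; "joint_velocities": joint speeds; "effort": joint torques, N m; "tool_pos": TCP position; "ee_rot": TCP orientation; "ft_force": force on the tool from outside, world axes, zero at the start; "torque": the same for the moment, N m; "width": finger opening in mm; "grasp_force": force on a finger pad.
Only numpy, scipy, OpenCV 4.12 (cv2) and the standard library are available. Lean on these libraries where they do the work, as an engineer would, in place of code of your own. Each camera call takes 0.05 s, during which the arm holds its last target. There are 200 camera calls.

### The job

Using only pushes of the fingertips, push the closed wooden cheroot box along the channel of the plywood gluing jig until it is fully home against the far stop; then push the red-handled clamp lever over past its centre so that it snaps to its closed side and the clamp's pad holds the box against the side fence. Leave the box clamped there with its back still against the stop. Lift and tip nothing, and leave the thread spool, the glue pot and the rubber stamp where they stand.

Things in the scene. Friction and masses are not known exactly. Their poses are not given: they have to be found in the camera images.
- jig: Fixed plywood gluing jig, board 230 x 300 x 12 mm. Origin on the table top under the board. Its x runs along the channel from the open end to the far stop, y across it towards the fence, z up; turned at most 0.35 rad from the world axes. All jig numbers below are mm in this frame. Board: x -115 to 115, y -190 to 110, top z 12. Low rail opposite the fence: inner face y -63, x -100 to 80, top z 22.
- stop_face (a point): Middle of the inner face of the far stop, a wooden bar: jig x 80, y 14, z 27. The face looks to -x and spans y -57 to 93; bar top z 42.
- fence_face (a point): Middle of the inner face of the side fence, a wooden bar: jig x 5, y 83, z 27. The face looks to -y and spans x -90 to 100; bar top z 42. Fence and low rail leave a channel 146 mm wide.
- cheroot_box: Closed wooden cheroot box, loose, lid fixed shut: 88 mm along its x (82 at the walls, hinges and lid stand out), 126 along its y, 54 tall. Origin: centre of its underside. It stands in the channel, axes within 0.03 rad of the jig's, its back 53 to 79 mm short of the stop, its side 8 to 14 mm off the fence. Against the stop its origin is at jig x 39; against the fence at jig y 20. A push of 1 to 3 N slides it.
- clamp_lever (a joint): Angle of the red-handled toggle lever, rad. 0 = open, leaning 0.4 rad from upright to the jig's -y (away from the box); 0.8 = closed, leaning 0.4 to +y. A spring drives it to the nearer end: upright at 0.4 is dead centre, past which it snaps on to 0.8 by itself. Needs about 3 to 5 N at the handle. Closing drives a plunger 24 mm to +y, which slides the box the last mm onto the fence.
- lever_pivot (a point): Pivot of the lever: jig x 38, y -130, z 58; the axis is parallel to the jig's x. The steel clamp body round it spans x 19 to 57, y -150 to -90, up to z 68; its base plate x 10 to 66, y -170 to -90, top z 16.
- lever_tip (a point): Point near the upper end of the lever's red grip, on its axis, 90 mm from the pivot. The grip is 20 mm thick and covers the lever from 40 mm to 100 mm from the pivot (rounded ends); below it is a 10 mm steel rod. The tip point is at jig z 141 at either end of the swing and rises to z 148 when upright, so low pushes may jam its end under the gripper.
- clamp_pad: Black rubber pad, 20 mm diameter, 10 mm thick, on the end of the clamp's plunger, axis along the jig's y at jig x 38, z 36. Origin at the centre of its back; it faces +y. Sprung: presses with about 2.5 N when closed on the box.
- spool: Wooden thread spool with red thread, 40 mm diameter, 48 mm tall, loose, standing on the board at its front corner on the clamp's side. Origin at the centre of its underside. Bystander.
- glue: White glue pot, 65 mm diameter, 44 mm tall, loose, on the table beyond the fence. Origin at the centre of its underside. Bystander.
- stamp: Rubber stamp with turned wooden handle, 36 x 47 x 52 mm, loose, on the table behind the far stop. Origin at the centre of its underside. Bystander.
Things that resemble listed ones, but are neither listed nor needed, are in the scene too. Leave any turquoise look-alike of the cheroot_box alone.

How it is judged:
By the outcome, as a careful person would: the job done as asked, in the order asked, and still so for the second after the job is handed in, with the robot touching nothing.
It also fails if it takes over 40 s, if anything falls off the work surface, if the arm or the gripper's body presses on something with over 40 N, if the wrist force passes 120 N, or if a joint passes its speed limit or range.

## Working session

There is one attempt and no reset: what is moved stays moved. The work goes in short steps, Python scripts to look and compute and a shell command to move; the robot and the scene stay as the last step left them, time stands still between calls to the robot, and variables do not carry over. Pictures are saved under pics/ and viewed, at most 10 in all, crops included, and the job is handed in when it is done.

```bash
mkdir -p pics
python3 - <<'E'
from station import bot, viewer
import cv2,numpy as np
for n in("scene","top"):
    cv2.imwrite(f"pics/{n}0.png",cv2.resize(viewer.read_camera(n)[:,:,::-1],(800,600),interpolation=cv2.INTER_CUBIC)); m=viewer.camera_model(n); print(n,m)
s=bot.get_state();print(s["t"],s["tool_pos"],np.round(s["ee_rot"],3),s["ft_force"],s["width"])
E
```

```text
scene {'fx': 467.3339240871851, 'fy': 467.3339240871851, 'cx': 253.4427126134055, 'cy': 186.54643603309054, 'origin': array([246.28059182, 733.93417126, 788.04514401]), 'attitude': array([[-0.84797098, -0.35611576,  0.39258983],
       [-0.53000408,  0.56074322, -0.63613105],
       [ 0.00639421, -0.74749489, -0.66423678]])}
top {'fx': 436.70147884615335, 'fy': 436.70147884615335, 'cx': 259.6253431500287, 'cy': 190.8870558881172, 'origin': array([ 517.18219397,   55.98857267, 1109.818435  ]), 'attitude': array([[-0.02691822, -0.99214611,  0.12215359],
       [-0.99908358,  0.03076961,  0.02975272],
       [-0.03327766, -0.12124076, -0.99206516]])}
0.1 [ 220.03871318 -531.03315031  249.75903525] [[ 0.924  0.383 -0.   ]
 [ 0.383 -0.924  0.001]
 [ 0.    -0.001 -1.   ]] [-0.88770868  0.01796787  0.68776139] 85.40062247583067
```

View pics/scene0.png

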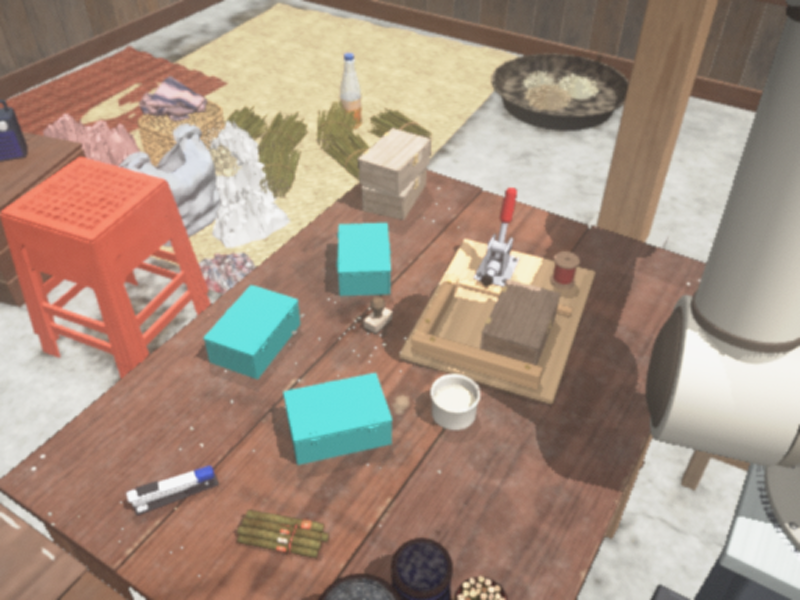

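View pics/top0.png

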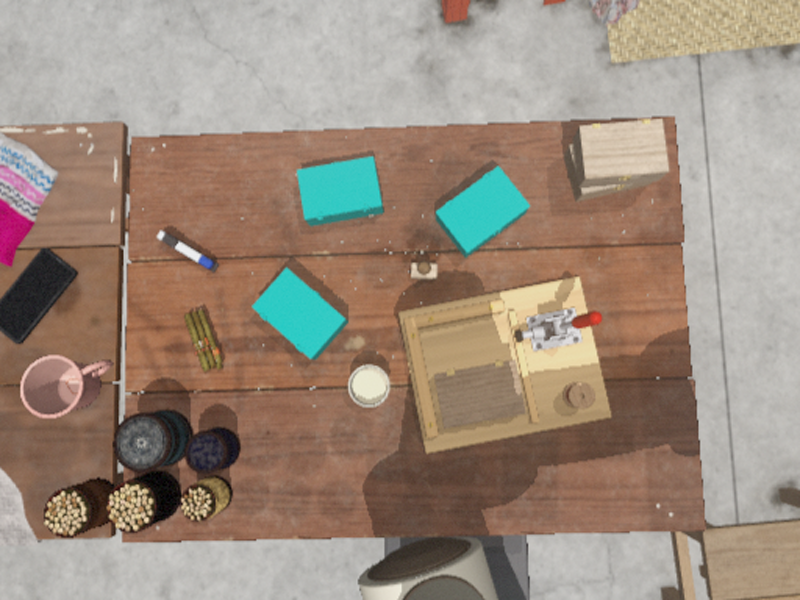

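The scene shows the brown box in the jig at scene (522,322) and top (480,395). Things it could be taken for, in top pixels: turquoise boxes at (340,190), (482,210) and (300,313), and the pale wooden box stack at (622,155). I choose the brown one in the channel. The lever's red grip is at top (588,319), the spool at (578,395). Next is a close crop to check this.

```bash
cat > h.py <<'E'
import numpy as np,cv2
from station import bot,viewer
def ray(n,u,v,z):
    m=viewer.camera_model(n); d=m["attitude"]@np.array([(u-m["cx"])/m["fx"],(v-m["cy"])/m["fy"],1.])
    o=m["origin"]; return (o+d*(z-o[2])/d[2])
def proj(n,p):
    m=viewer.camera_model(n); c=m["attitude"].T@(np.asarray(p)-m["origin"]); return c[:2]/c[2]*m["fx"]+[m["cx"],m["cy"]]
E
python3 - <<'E'
from h import *
im=viewer.read_camera("top")[:,:,::-1]
# crop cols 250..400, rows 172..297 scale 5
c=im[172:292,248:398]; cv2.imwrite("pics/crop1.png",cv2.resize(c,(750,600),interpolation=cv2.INTER_CUBIC))
E
```

```text
(no output)
```

View pics/crop1.png

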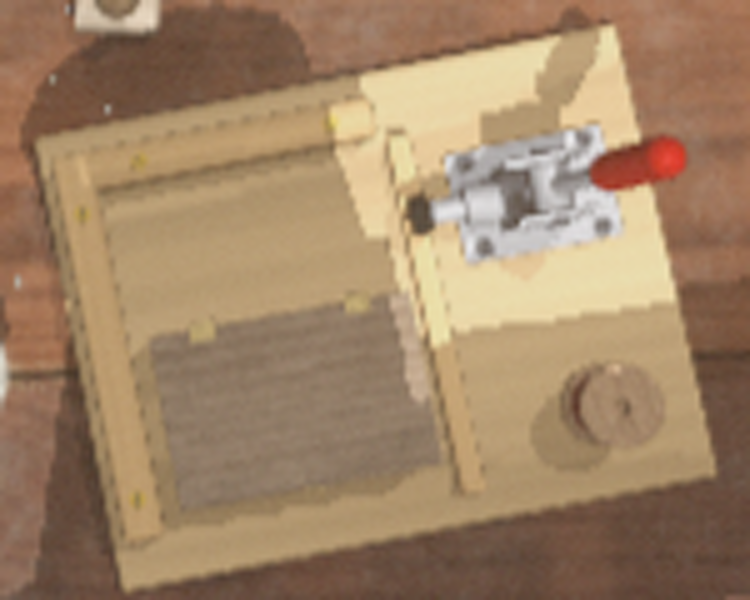

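The crop confirms a brown box with brass hinges in the channel (top face corners at (148,338), (182,512), (440,460)). The board corners are (38,142), (615,25), (716,474) and (123,590). The lever is open, leaning right (away from the box), and the stop is at the top.

```bash
cat >> h.py <<'E'
def cr(u,v,z): return ray("top",248+(u+.5)/5-.5,172+(v+.5)/5-.5,z)
J=np.array([[115,110],[115,-190],[-115,-190],[-115,110]],float)
W=np.array([cr(*p,12)[:2] for p in[(38,142),(615,25),(716,474),(123,590)]])
a,b=J-J.mean(0),W-W.mean(0)
th=np.arctan2((a[:,0]*b[:,1]-a[:,1]*b[:,0]).sum(),(a*b).sum())
R=np.array([[np.cos(th),-np.sin(th)],[np.sin(th),np.cos(th)]]); T=W.mean(0)-R@J.mean(0)
w2j=lambda p:R.T@(np.asarray(p)[:2]-T)
j2w=lambda p:R@np.asarray(p)[:2]+T
E
python3 - <<'E'
from h import *
print("th",th,"T",T,"res",np.round(W-(J@R.T+T),1).tolist())
for p in[(148,338),(395,293),(440,460),(182,512)]: print("box",np.round(w2j(cr(*p,66)),1))
print("spool",w2j(cr(620,405,60)),"tip",w2j(cr(665,160,141)))
for n,p in(("pivot",(38,-130)),("tip",(38,-165))): print(n,j2w(p))
m=cv2.inRange(cv2.cvtColor(viewer.read_camera("top"),cv2.COLOR_RGB2HSV),(0,170,90),(6,255,255))
print(bot.get_state()["t"])
E
```

```text
th 0.1654813461956528 T [536.2732099  -24.34304123] res [[-2.1, -2.4], [-1.0, 0.8], [1.3, 2.3], [1.8, -0.7]]
box [ 4.8 73.2]
box [  3.1 -45.8]
box [-77.3 -50.1]
box [-78.   73.5]
spool [ -68.72225478 -139.32703042] tip [  36.9225001  -165.30909447]
pivot [ 595.16862438 -146.30750389]
tip [ 600.9340736  -180.82937515]
0.2
```

```bash
cat >> h.py <<'E'
def togo(jx,jy,z):
    s=bot.get_state(); w=j2w((jx,jy)); M=s["ee_rot"]
    d=M.T@(np.array([w[0],w[1],z])-s["tool_pos"])
    yaw=np.degrees(np.arctan2(M[1,0],M[0,0])-th)
    print("t",round(s["t"],2),"dp",np.round(d,1),"yaw",round(yaw,2),"jig",np.round(w2j(s["tool_pos"]),1),"z",round(s["tool_pos"][2],1),"F",np.round(s["ft_force"],1))
E
python3 -c "
from h import *
togo(-115,10.5,250);togo(-115,10.5,40)"
```

```text
t 0.2 dp [ 3.764e+02 -3.832e+02  3.000e-01] yaw 13.03 jig [-395.4 -447.7] z 249.9 F [ 0.7  0.6 -0.5]
t 0.2 dp [ 376.4 -383.1  210.3] yaw 13.03 jig [-395.4 -447.7] z 249.9 F [ 0.7  0.6 -0.5]
```

```bash
python3 -m jog '{"grip":[1,1,1,1,1,1,1,1,1,1,1,1],"dp":[[38,-38,0],[76,-77,0],[114,-115,0],[152,-153,0],[190,-192,0],[228,-230,0],[266,-268,0],[304,-306,0],[340,-345,0],[376,-383,0],[376,-383,30],[376,-383,60]],"yaw":[0,2,4,6,8,10,12,13,13,13,13,13]}'; python3 -c "
from h import *
togo(-115,10.5,40)"
```

```text
t: 1.7
tool_pos: [421.0, -32.6, 189.6]
ee_rot: [[0.986, 0.167, 0.0], [0.167, -0.986, -0.0], [0.0, 0.0, -1.0]]
ft_force: [0.3, 0.2, -0.8]
width: 85.2
grasp_force: 0.0
t 1.7 dp [  0.    0.3 149.6] yaw 0.14 jig [-115.1   10.8] z 189.6 F [ 0.3  0.2 -0.8]
```

```bash
python3 -m jog '{"grip":[1,1,1,1,1,1],"dp":[[0,0,40],[0,0,80],[0,0,115],[0,0,135],[0,0,148],[0,0,148]],"yaw":[0,0,0,0,0,0]}'
python3 - <<'E'
from h import *
togo(-115,10.5,40)
im=viewer.read_camera("scene")[:,:,::-1]
c=im[130:280,220:420]; cv2.imwrite("pics/s1.png",cv2.resize(c,(800,600),interpolation=cv2.INTER_CUBIC))
E
```

```text
t: 2.45
tool_pos: [420.6, -33.3, 42.0]
ee_rot: [[0.986, 0.165, -0.001], [0.165, -0.986, 0.0], [-0.001, -0.001, -1.0]]
ft_force: [0.9, -0.2, 0.5]
width: 85.3
grasp_force: 0.0
t 2.45 dp [ 0.6 -0.3  2. ] yaw 0.03 jig [-115.6   10.2] z 42.0 F [ 0.9 -0.2  0.5]
```

View pics/s1.png

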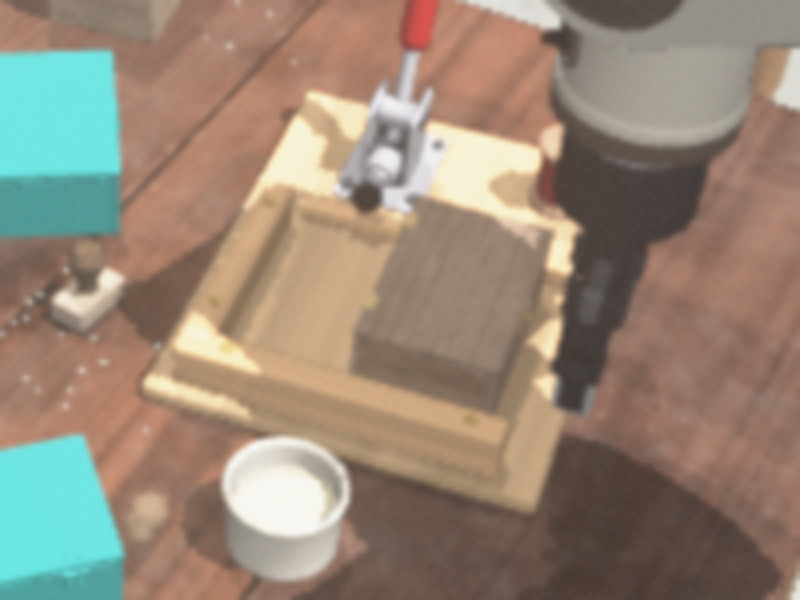

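The picture shows the open fingers at (575,390), standing clear just in front of the box's front face (515,320), with the lever still open at (415,30). Next is the push along tool +x.

```bash
python3 -m jog '{"grip":[1,1,1,1,1,1,1,1,1,1,1,1],"dp":[[8,0,0],[15,0,0],[20,0,0],[25,0,0],[31,0,0],[38,0,0],[46,0,0],[54,0,0],[62,0,0],[70,0,0],[77,0,0],[83,0,0]],"yaw":[0,0,0,0,0,0,0,0,0,0,0,0]}'
python3 - <<'E'
from h import *
togo(-19,10.5,40)
E
```

```text
t: 4.0
tool_pos: [503.1, -19.6, 42.3]
ee_rot: [[0.986, 0.165, -0.0], [0.165, -0.986, 0.0], [-0.0, -0.0, -1.0]]
ft_force: [-2.4, 0.2, 1.4]
width: 85.7
grasp_force: 1.2
t 4.0 dp [12.9 -0.4  2.3] yaw 0.03 jig [-31.9  10.1] z 42.3 F [-2.4  0.2  1.4]
```

```bash
python3 -m jog '{"grip":[1,1,1,1,1],"dp":[[3,0,0],[6,0,0],[8,0,0],[10,0,0],[10,0,0]],"yaw":[0,0,0,0,0]}'
python3 - <<'E'
from h import *
togo(-19,10.5,40)
im=viewer.read_camera("scene")[:,:,::-1]
c=im[160:265,250:390]; cv2.imwrite("pics/s2.png",cv2.resize(c,(800,600),interpolation=cv2.INTER_CUBIC))
E
```

```text
t: 4.62
tool_pos: [512.7, -18.1, 42.3]
ee_rot: [[0.986, 0.165, 0.0], [0.165, -0.986, 0.0], [0.0, -0.0, -1.0]]
ft_force: [0.5, -0.2, -0.0]
width: 85.2
grasp_force: 0.0
t 4.62 dp [ 3.2 -0.4  2.3] yaw 0.02 jig [-22.2  10.1] z 42.3 F [ 0.5 -0.2 -0. ]
```

View pics/s2.png

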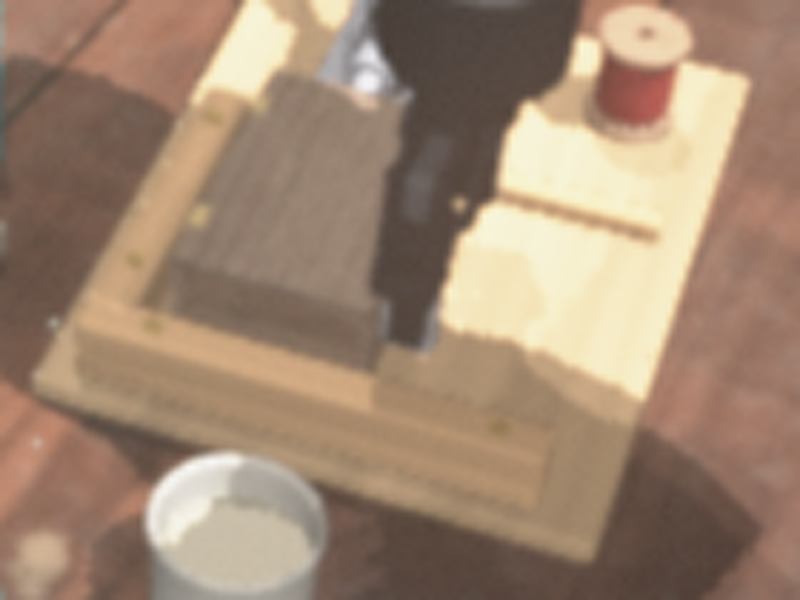

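The box is nearly home: its back edge (190,200) is close to the stop (200,130) and the fingers are at its front (400,320). I'll creep forward until the force rises.

```bash
python3 -m jog '{"grip":[1,1,1,1],"dp":[[1,0,0],[2,0,0],[3,0,0],[4,0,0]],"yaw":[0,0,0,0]}' | grep -E "ft|tool"; python3 -m jog '{"grip":[1,1],"dp":[[1,0,0],[2,0,0]],"yaw":[0,0]}' | grep -E "ft|tool"
```

```text
tool_pos: [516.5, -17.4, 42.3]
ft_force: [-0.5, -1.0, 0.5]
tool_pos: [518.5, -17.1, 42.3]
ft_force: [-1.5, -0.1, 0.9]
```

```bash
for i in 1; do python3 -m jog '{"grip":[1,1],"dp":[[1,0,0],[2,0,0]],"yaw":[0,0]}' | grep -E "ft|tool"; python3 -m jog '{"grip":[1],"dp":[[1,0,0]],"yaw":[0]}' | grep -E "ft|tool"; python3 -m jog '{"grip":[1],"dp":[[1,0,0]],"yaw":[0]}' | grep -E "ft|tool"; done; python3 -c "
from h import *
togo(-19,10.5,40)"
```

```text
tool_pos: [520.5, -16.7, 42.3]
ft_force: [-0.8, 0.3, 2.1]
tool_pos: [521.5, -16.6, 42.3]
ft_force: [-1.9, -1.2, 0.7]
tool_pos: [522.5, -16.4, 42.3]
ft_force: [-1.7, -0.0, 1.0]
t 5.92 dp [-6.7 -0.4  2.3] yaw 0.02 jig [-12.3  10.1] z 42.3 F [-1.7 -0.   1. ]
```

```bash
python3 -m jog '{"grip":[1],"dp":[[1,0,0]],"yaw":[0]}' | grep -E "ft"; python3 -m jog '{"grip":[1],"dp":[[1,0,0]],"yaw":[0]}' | grep -E "ft"; python3 -m jog '{"grip":[1],"dp":[[1,0,0]],"yaw":[0]}' | grep -E "ft|tool"
python3 - <<'E'
from h import *
im=viewer.read_camera("top")[:,:,::-1]
c=im[172:292,248:398]; cv2.imwrite("pics/crop2.png",cv2.resize(c,(750,600),interpolation=cv2.INTER_CUBIC))
E
```

```text
ft_force: [-15.6, -3.7, 9.2]
ft_force: [-24.4, -5.4, 15.5]
tool_pos: [522.9, -16.2, 42.0]
ft_force: [-35.0, -7.8, 22.1]
```

View pics/crop2.png

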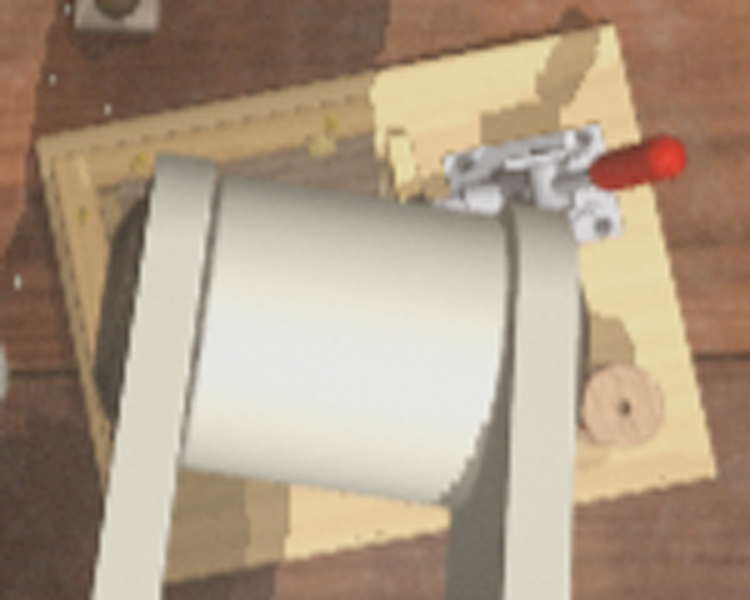

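The box is home: the force rose to 36 N while the TCP stopped, and its hinges (320,145) are at the stop. I'll back off, rise, close the fingers, and go round to the lever's -y side.

```bash
python3 -m jog '{"grip":[1,1,1,1,1,1,1,1,0,0],"dp":[[-2,0,0],[-4,0,0],[-10,0,0],[-30,0,0],[-45,0,0],[-45,0,-50],[-45,0,-100],[-45,0,-160],[-45,0,-208],[-45,0,-208]],"yaw":[0,0,0,0,0,0,0,0,0,0]}' | grep -E "ft|tool"
python3 - <<'E'
from h import *
togo(38,-215,250)
im=viewer.read_camera("scene")[:,:,::-1]
c=im[145:265,250:410]; cv2.imwrite("pics/s3.png",cv2.resize(c,(800,600),interpolation=cv2.INTER_CUBIC))
E
```

```text
tool_pos: [481.8, -23.6, 254.1]
ft_force: [0.2, 0.2, -0.4]
t 7.6 dp [ 91.5 224.7   5.1] yaw 0.03 jig [-53.6   9.7] z 254.1 F [ 0.2  0.2 -0.4]
```

View pics/s3.png

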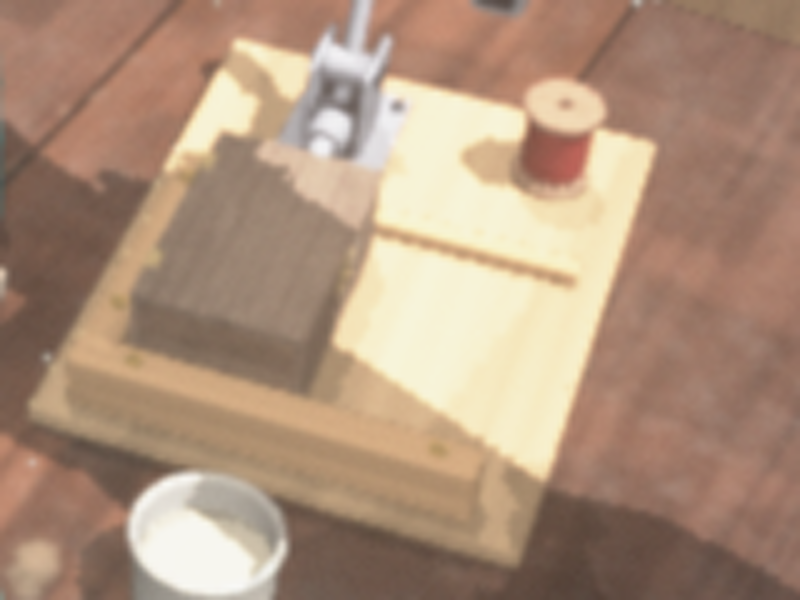

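The box sits against the stop (hinge at (150,258) touching the stop bar), with the fence gap still to close. Spool and glue pot haven't moved. Next I move beyond the lever and descend.

```bash
python3 -m jog '{"grip":[0,0,0,0,0,0,0,0,0,0],"dp":[[15,38,0],[30,76,0],[46,114,0],[61,152,0],[76,190,0],[91,225,0],[91,225,40],[91,225,80],[91,225,118],[91,225,118]],"yaw":[0,0,0,0,0,0,0,0,0,0]}' | grep -E "ft|tool|wid"
python3 - <<'E'
from h import *
togo(38,-150,134)
im=viewer.read_camera("top")[:,:,::-1]
c=im[172:292,248:398]; cv2.imwrite("pics/crop3.png",cv2.resize(c,(750,600),interpolation=cv2.INTER_CUBIC))
E
```

```text
tool_pos: [606.1, -229.4, 128.4]
ft_force: [-0.3, 0.0, -0.2]
width: -0.2
t 8.9 dp [  2.9 -63.8  -5.3] yaw 0.02 jig [  35.1 -213.8] z 128.4 F [-0.3  0.  -0.2]
```

View pics/crop3.png

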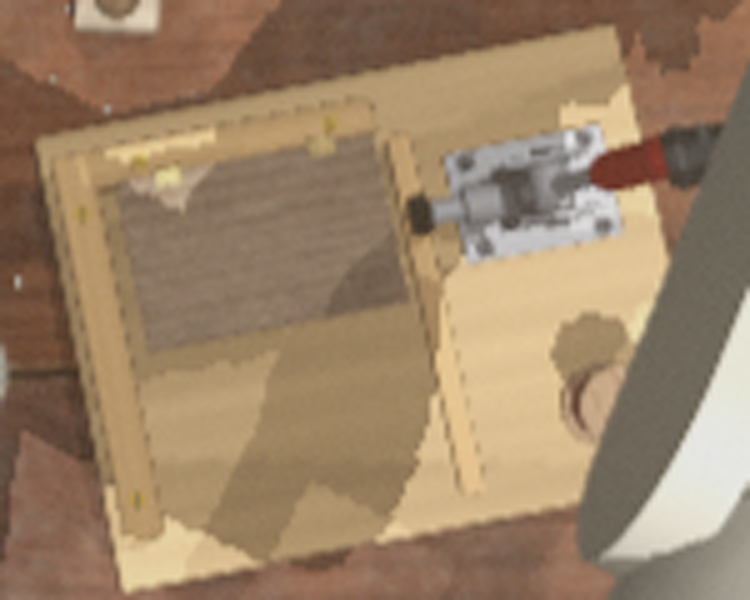

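The box is against the stop (back edge at (115,190)–(370,140)). The fingertips at (695,150) stand right beside the red grip's end (655,165). Next I push the lever along tool -y.

```bash
python3 -m jog '{"grip":[0,0,0,0,0,0,0,0],"dp":[[2,-6,-4],[3,-13,-5],[3,-20,-5],[3,-26,-5],[3,-32,-5],[3,-38,-5],[3,-44,-5],[3,-50,-5]],"yaw":[0,0,0,0,0,0,0,0]}' | grep -E "ft|tool|wid"; python3 -m jog '{"grip":[0,0,0,0],"dp":[[0,-5,0],[0,-10,0],[0,-15,0],[0,-18,0]],"yaw":[0,0,0,0]}' | grep -E "ft|tool|wid"; python3 -c "
from h import *
togo(38,-150,134)"
```

```text
tool_pos: [602.5, -179.9, 137.2]
ft_force: [-0.0, -1.2, 1.5]
width: -0.3
tool_pos: [599.5, -162.2, 137.2]
ft_force: [0.1, -0.4, -0.8]
width: -0.2
t 10.45 dp [-1.7  3.6  3.2] yaw 0.03 jig [  39.7 -146.4] z 137.2 F [ 0.1 -0.4 -0.8]
```

The contact force has dropped to zero, so the lever has probably snapped over. I'll retract and look.

```bash
python3 -m jog '{"grip":[0,0,0,0,0,0,0,0],"dp":[[0,10,0],[0,30,0],[0,50,0],[0,70,-20],[0,90,-60],[-20,120,-100],[-50,150,-110],[-50,150,-110]],"yaw":[0,0,0,0,0,0,0,0]}' | grep -E "ft|tool|^t"
python3 - <<'E'
from h import *
a=viewer.read_camera("top")[172:292,248:398,::-1]; b=viewer.read_camera("scene")[105:255,250:400,::-1]
cv2.imwrite("pics/fin.png",np.hstack([cv2.resize(a,(450,360),interpolation=cv2.INTER_CUBIC),cv2.resize(b,(350,360),interpolation=cv2.INTER_CUBIC)]))
E
```

```text
t: 11.45
tool_pos: [573.7, -322.7, 248.3]
ft_force: [0.2, 0.1, 0.3]
```

View pics/fin.png

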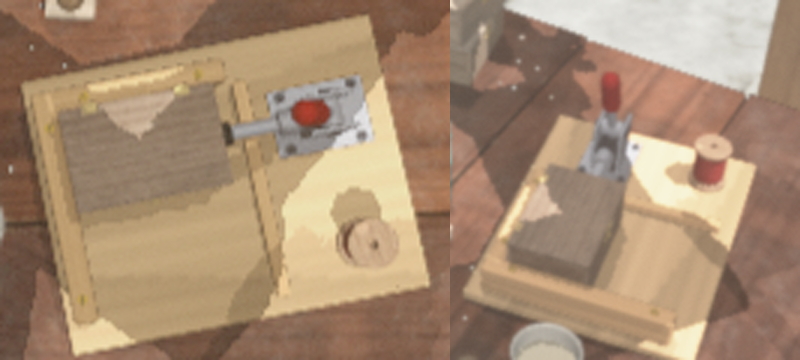

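The plunger is extended with its pad on the box (228,133). The red grip is at (310,112) in the top view. I'll check lever angle and box position numerically.

Run:
```python
from h import *
im=viewer.read_camera("top")
h=cv2.cvtColor(im,cv2.COLOR_RGB2HSV); m=cv2.inRange(h,(0,170,60),(7,255,255))|cv2.inRange(h,(174,170,60),(180,255,255))
m[:172]=0;m[235:]=0;m[:,:300]=0;m[:,398:]=0
ys,xs=np.nonzero(m); print("red",len(xs),xs.min(),xs.max(),xs.mean(),ys.mean())
for q in(0,.4,.6,.8):
    f=lambda r:proj("top",[*j2w((38,-130+r*np.sin(q-.4))),58+r*np.cos(q-.4)])
    print(q,np.round(f(45),1),np.round(f(95),1))
for p in[(58,115),(217,85),(232,182),(85,213)]: print(np.round(w2j(cr(p[0]*5/3,p[1]*5/3,66)),1))
cv2.imwrite("pics/box.png",cv2.resize(im[190:250,255:335,::-1],(800,600),interpolation=cv2.INTER_CUBIC))
```

```text
red 57 346 356 351.0175438596491 208.89473684210526
0 [368.5 206.3] [381.7 202.8]
0.4 [361.4 207.6] [365.9 205.7]
0.6 [357.5 208.4] [357.2 207.5]
0.8 [353.6 209.2] [348.7 209.3]
[77.8 83.7]
[ 76.7 -45.3]
[ -0.9 -40.9]
[-2.5 77.8]
```

View pics/box.png

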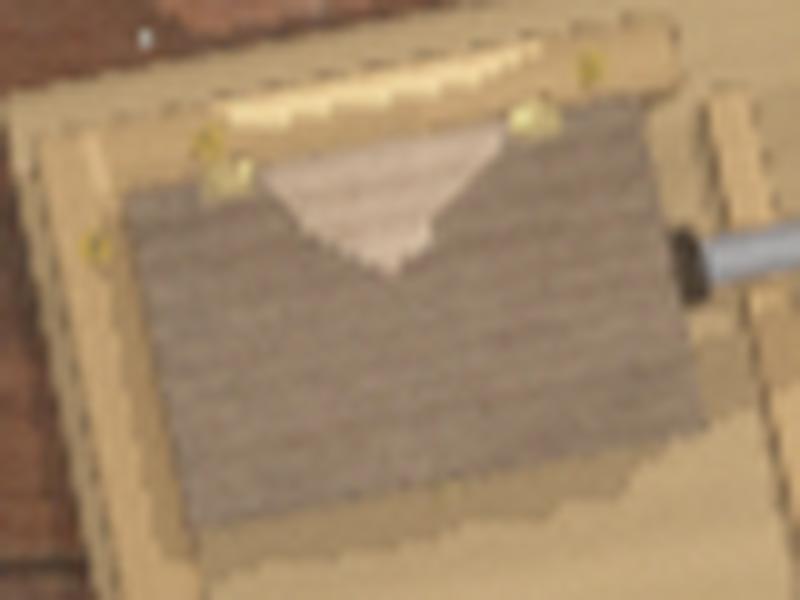

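Run:
```python
from h import *
c=lambda x,y,z:np.round((proj("top",[*j2w((x,y)),z])-[255,190]+.5)*10-.5)
for n,p in {"box BL":(80,83,66),"FL":(-2,83,66),"BR":(80,-43,66),"FR":(-2,-43,66),"fence inner back":(80,83,42),"fence inner front":(-2,83,42),"stop inner R":(80,-43,42)}.items(): print(n,c(*p))
for p in[(125,190),(195,528),(640,95),(703,430)]: print(np.round(w2j(ray("top",255+(p[0]+.5)/10-.5,190+(p[1]+.5)/10-.5,66)),1))
g=cv2.cvtColor(viewer.read_camera("top"),cv2.COLOR_RGB2HSV)
for r in(215,225,235):print(r,g[r,258:280].tolist())
```

```text
box BL [125. 194.]
FL [192. 533.]
BR [641.  92.]
FR [713. 430.]
fence inner back [127. 202.]
fence inner front [192. 533.]
stop inner R [632. 103.]
[81.  82.8]
[-1.1 82. ]
[ 79.5 -42.5]
[ -1.5 -40.6]
215 [[16, 98, 149], [17, 97, 160], [17, 101, 157], [17, 104, 189], [18, 109, 192], [21, 138, 183], [21, 127, 163], [21, 137, 181], [17, 113, 165], [16, 112, 157], [17, 96, 136], [15, 74, 145], [16, 74, 145], [14, 73, 140], [14, 75, 143], [15, 78, 138], [13, 77, 135], [14, 77, 139], [16, 78, 138], [14, 77, 136], [15, 79, 138], [15, 78, 141]]
225 [[15, 119, 94], [13, 113, 97], [17, 99, 147], [17, 97, 155], [17, 106, 159], [17, 103, 189], [17, 101, 194], [17, 102, 190], [17, 102, 193], [18, 109, 168], [17, 110, 163], [17, 106, 156], [16, 92, 133], [16, 75, 142], [14, 72, 148], [15, 70, 150], [15, 72, 149], [15, 74, 148], [15, 73, 147], [15, 76, 145], [14, 73, 146], [15, 72, 146]]
235 [[11, 128, 120], [10, 119, 105], [10, 113, 104], [13, 110, 104], [18, 100, 151], [17, 93, 159], [17, 100, 160], [17, 101, 191], [17, 103, 193], [18, 104, 189], [18, 105, 191], [17, 112, 169], [17, 108, 163], [16, 110, 157], [15, 88, 136], [16, 73, 140], [15, 75, 143], [15, 74, 142], [15, 77, 142], [15, 77, 142], [15, 73, 144], [13, 75, 146]]
```

The box edges match the home position against both stop and fence to about 1–2 mm. The lever reads 0.8, closed, and the robot is clear.

```bash
python3 -c "
from station import workorder
print(workorder.sign_off())"
```

```text
the job is handed in; nothing more can be done
None
```

The job is handed in: the camera check shows the box home against the stop and fence to within 1–2 mm and the lever snapped closed with its pad on the box; the spool, glue pot and stamp were never touched, the robot is clear, and it took about 12 s.

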